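Pass a rotor carrier through the weighted barrier

TASK

Load the waiting rotor into the slide's end position: with the fingertips, push the weighted barrier arm up past its balance point so that it stays raised by itself, then push the carrier along the slide by its upright rear plate until it is fully home against the buffer at the far (left) end. Do not lift or carry anything and do not touch the rotor, which must stay seated in its carrier; leave the barrier up, the carrier home and the other parts on the bench where they are.

Things in the scene. Friction and masses are not known exactly. Their poses are not given: they have to be found in the camera images.
- slide: Carrier slide screwed to the bench: base plate 155 (x) x 420 (y) x 10 mm high. Origin: on the bench top, middle of the track. y axis along the track, from the start (right) to the end position (left); x across it, away from the robot; z up; turned up to 0.2 rad. Steel rails (inner faces x = +-50 mm, tops 26 mm high) guide the carrier; the right end is open.
- buffer_face (a point): Face of the black rubber buffer on the stop (98 mm wide, 55 mm high) at the left end of the track, at y = +175 mm in the slide's frame, 35 mm above the bench.
- barrier (a joint): Barrier arm angle, rad: 0 = down, level across the track at y = -40 mm, bar 50 to 66 mm above the bench, blocking the carrier, free end in a fork; 1.57 = upright at its stop beyond the track. Balance point about 0.7: below it the arm falls shut, above it the cylinder weight behind the pivot drops and the arm goes up and stays. Pushing the knob away from the robot, and up, takes 1 to 6 N.
- barrier_pivot (a point): Pivot of the barrier arm, at x = +90, y = -40, z = +58 mm in the slide's frame, axis along the slide's y. A dark clevis 72 mm high holds it. From it the steel bar, 12 x 16 mm, reaches 180 mm towards the robot (-x); above and behind it sits the weight, 42 mm diameter x 54 mm.
- barrier_knob (a point): Centre of the black ball knob, 30 mm diameter, on a 9 mm stem on the bar near its free end. Arm down: 165 mm nearer the robot (-x) than the pivot and 64 mm higher, so 122 mm above the bench. At arm angle q it is 177 mm from the pivot, at q + 0.37 rad above the level, so it swings up and away from the robot.
- carrier: Black plate 96 (across) x 100 (along) x 14 mm, 0.4 kg, loose between the rails on the 10 mm base plate, 2 mm play each side. Origin: centre of its underside, axes as the slide's. Upright plates 8 mm thick: front (50 mm wide, 64 mm high) at y = +46 mm, rear push plate (64 wide, 70 high) at y = -46 mm. Waits with its origin at y = -143 to -110 mm of the slide; fully home at y = +125 mm.
- push_plate (a point): Middle of the outer (right, -y) face of the carrier's rear push plate, 52 mm above the bench; push here along the slide's +y. Nothing stands behind it.
- rotor: Copper rotor disc lying in the carrier's round pocket (6 mm deep): 70 mm diameter, 8 mm thick, with a commutator hub and shaft, 29 mm high in all; top of the shaft 47 mm above the bench. Origin: centre of its underside. Loose in the pocket; not to be touched.
- spare_rotor: Bystander: second copper rotor, 70 mm diameter, 29 mm high, lying on the bench behind the right half of the slide. Origin: centre of its underside.
- v_block: Bystander: ground steel V block, 40 x 52 x 34 mm, in front of the slide, left of the knob. Origin: centre of its underside.
- drilled_block: Bystander: machined steel block with drilled holes, 35 x 45 x 22 mm, in front of the slide's left half. Origin: centre of its underside.
- tall_electrode: Bystander: copper electrode standing on end, 18 mm diameter, 50 mm high, behind the slide, left of the barrier. Origin: centre of its underside.
- short_electrode: Bystander: copper electrode standing on end, 18 mm diameter, 42 mm high, in front of the slide's right half. Origin: centre of its underside.

How it is judged:
On the way, in this order (a step that is already met when the one before it is completed fails the run):
1. the barrier arm stands raised at its stop while the carrier still waits before it (value of joint barrier above 1.45 rad and y of carrier in the frame of slide below -0.08 m), for 0.3 s.
2. the carrier is home against the buffer, the barrier still up (value of joint barrier above 1.45 rad and y of carrier in the frame of slide above 0.119 m and z of carrier in the frame of slide below 0.013 m and angle between carrier's own z axis and vertical below 0.06 rad), for 0.2 s.
At the end, for the whole second after the job is handed in: The barrier arm stands at its upper stop by itself (above 1.45 rad) and is still; the carrier lies flat between the rails within 6 mm of the buffer and at rest; the rotor is seated in its pocket (within 4 mm of centre, flat) (all of step 2 and velocity of joint barrier below 0.05 rad/s and linear speed of carrier below 0.01 m/s and horizontal distance between rotor and carrier below 0.004 m and z of rotor in the frame of carrier below 0.011 m and angle between rotor's own z axis and vertical below 0.06 rad); the robot touches nothing.
It fails at once if the carrier is lifted or tipped up off the slide (more than 10 mm) (height (world z) of carrier above 0.02 m or angle between carrier's own z axis and vertical above 0.2 rad).
It fails at once if the robot touches the rotor (contact force between any of the fingers, the arm and rotor above 0.3 N).
It fails at once if the rotor leaves its pocket (horizontal distance between rotor and carrier above 0.008 m or z of rotor in the frame of carrier above 0.018 m).
It fails at once if a bystander is displaced by more than 20 mm or knocked over (distance of any of spare_rotor, v_block, drilled_block, tall_electrode, short_electrode from where it was at the start of the episode above 0.02 m or angle between any of spare_rotor, v_block, drilled_block, tall_electrode, short_electrode's own z axis and vertical above 0.3 rad).
It also fails if it takes over 53 s, if anything falls off the work surface, if the arm or the gripper's body presses on something with over 40 N, if the wrist force passes 120 N, or if a joint passes its speed limit or range.

ROBOT

A 7-joint arm with a two-finger parallel gripper is mounted at the origin on a cart in front of the work surface, level with it; the furniture and walls round the work are solid. World frame = base frame: x ahead of the robot, y to its left, z up, the work surface at z = 0. Lengths are in m, angles in rad, forces in N, time in s.
With the tool pointing down it reaches from about 0.425 to 0.925 m from the base axis. Payload 6.8 kg.
Tool frame: the origin (TCP) lies on the front face of the gripper's body, between the roots of the fingers; the fingertips stand 73 mm ahead of it and the grasp point (between the pads) lies 54 mm ahead of it (env.nose_length is the distance from the TCP to the fingertips, in m); z points along the fingers, y is the line along which they close (so a half turn about z gives the same grasp; the last joint's range is limited). The gripper opens to 85 mm and grips with 20 to 120 N. Pads are 22 mm wide; open, the fingers measure 114 mm over their backs; the gripper's body (76 mm by 85 mm) begins 54 mm behind the grasp point. The pads swing forward as they close: fully open they stand 13 mm farther back than shut.
Start: joints at [1.082, 0.477, 0.022, 1.555, -0.011, 1.109, -0.083], TCP at [0.251, -0.627, 0.304] pointing down, gripper open.
Joint ranges: [-2.96, 2.96], [-0.34, 2.1], [-1.41, 1.46], [0.24, 2.44], [-1.37, 4.51], [0.17, 1.92], [-2.96, 2.96]. Speed limits (rad/s): [2.39, 2.39, 3.14, 3.14, 3.14, 3.14, 3.14].

INTERFACE

Orientations are given as a unit quaternion [w, x, y, z].
In Python, from cell import env, kin, camera, calibration, job gives the robot as it stands. The module is installed in compiled form; this text tells all that it offers. Calls block until the motion is done:
- env.reach(position, orientation): joint-space move of the TCP to a pose.
- env.movel(position, velocity=0.15, rot=None, stop_force=None): straight line of the TCP; rot=None keeps the orientation; velocity is the mean speed in m/s. With stop_force (N) it stops when the force on the tool has changed by that much, and returns True; else False.
- env.goto_joints(angles): joint-space move.
- env.grip(opening, f_grip=None): finger opening in m; f_grip is the grip in N (None keeps the last); returns when the fingers have stopped.
- env.dwell(seconds).
- kin.inverse_kinematics(position, orientation): joint angles nearest the present ones, or None.
- env.get_state(): the state.
- camera(name): name is "scene" or "top" or "wrist"; returns (picture, depth): 420x560x3 uint8, blue, green, red; 420x560 float32, m along the optical axis (not along the pixel's ray), 0 where there is no reading.
- calibration(name): a dict with "fx", "fy", "cx", "cy" (pixels), "rvec" (rotation vector, rad) and "tvec" (3), from world to camera coordinates, as OpenCV has them. Camera axes: x right, y down, z forward; pixel columns grow to the right and rows downward; lengths in m; the calibration is good to about 2 mm. A picture is of the moment at which its call begins: read the wrist's pose just before it. calibration takes no time and is no camera call; for the wrist camera it gives the pose at the moment of the call.
A pose or a line that the arm cannot do raises env.PlanningError and nothing moves.
- job.job_done(): hands the job in; it is judged then, once.
The state is a dict: "time": time; "qpos": joint angles; "joint_velocities": joint speeds; "joint_torque": joint torques, N m; "tcp_pos": TCP position; "orientation": TCP orientation; "force": force on the tool from outside, world axes, zero at the start; "torque": the same for the moment, N m; "opening": finger opening in m; "gripper_force": force on a finger pad.
Only numpy, scipy, OpenCV 4.12 (cv2) and the standard library are available. Lean on these libraries where they do the work, as an engineer would, in place of code of your own. Each camera call takes 0.05 s, during which the arm holds its last target. There are 200 camera calls.

## Working session

There is one attempt and no reset: what is moved stays moved. The work goes in short steps, each a Python script; the robot and the scene stay as the last script left them, time stands still between calls to the robot, and variables do not carry over. Pictures are saved under pics/ and viewed, at most 10 in all, crops included, and the job is handed in when it is done.

```bash
mkdir -p pics; cat > h.py <<'E'
import numpy as np, cv2
from cell import env, kin, camera, calibration, job
def world(name, depth, cal=None):
    c=cal or calibration(name); R=cv2.Rodrigues(np.array(c["rvec"],float))[0]; t=np.array(c["tvec"],float).ravel()
    v,u=np.mgrid[0:depth.shape[0],0:depth.shape[1]]
    P=np.stack([(u-c["cx"])/c["fx"]*depth,(v-c["cy"])/c["fy"]*depth,depth],-1)
    return (P-t)@R
E
python3 - <<'E'
from h import *
for n in("top","scene"):
    p,d=camera(n); cv2.imwrite(f"pics/{n}.png",p); np.savez(f"{n}.npz",p=p,d=d,W=world(n,d))
s=env.get_state(); print(s["time"],s["tcp_pos"],s["orientation"])
E
```

```text
0.1 [ 0.2507175  -0.62626771  0.30299471] [-8.10753957e-04  9.81928991e-01  1.89247873e-01 -2.05852158e-04]
```

View pics/top.png

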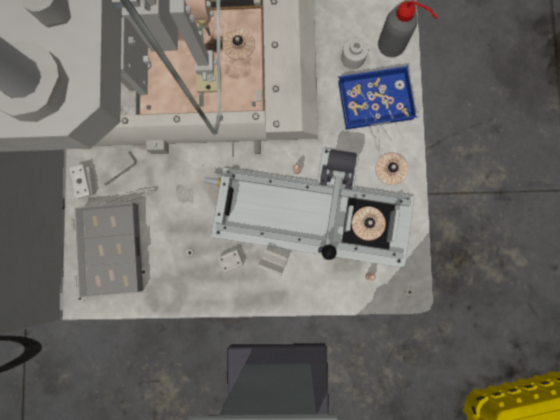

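View pics/scene.png

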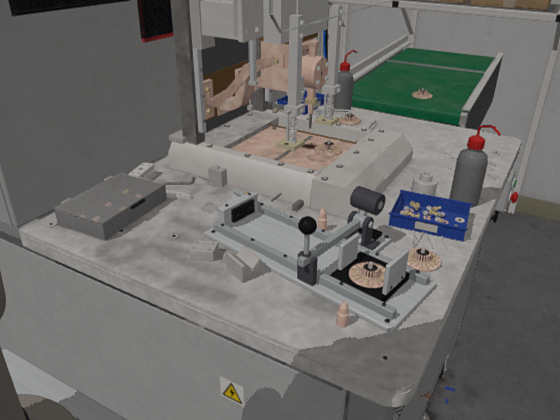

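The top view shows the knob at (329,252), the rotor at (369,223), the buffer near (228,200) and the slide's open end near (408,235). Next I measure the slide frame.

```bash
python3 - <<'E'
from h import *
z=np.load("top.npz"); W=z["W"]; 
c=calibration("top"); print(c["fx"], c["tvec"])
for n,(u,v) in dict(knob=(329,252),rotor=(369,223),spare=(391,167),vb=(275,262),db=(231,260),te=(297,168),se=(371,274),buf=(226,198),pp=(390,233),weight=(343,160),bench=(300,290)).items():
    print(n,(u,v),W[v,u].round(3))
v,u=np.mgrid[0:420,0:560]
m=(W[...,2]>.019)&(W[...,2]<.033)&(u>205)&(u<415)&(v>165)&(v<270)
n,l,st,ce=cv2.connectedComponentsWithStats(m.astype(np.uint8))
for i in range(1,n):
    if st[i,4]>60:
        P=W[l==i]; print(st[i],cv2.minAreaRect(P[:,:2].astype(np.float32)),P[:,2].mean())
m=(W[...,2]>.006)&(W[...,2]<.033)&(u>205)&(u<415)&(v>165)&(v<270)
n,l,st,ce=cv2.connectedComponentsWithStats(m.astype(np.uint8))
i=1+st[1:,4].argmax();P=W[l==i]; print(st[i],cv2.minAreaRect(P[:,:2].astype(np.float32)))
# tall parts
for a,b in((.045,.09),(.09,.2)):
  m=(W[...,2]>a)&(W[...,2]<b)&(u>205)&(u<415)&(v>140)&(v<290)
  n,l,st,ce=cv2.connectedComponentsWithStats(m.astype(np.uint8))
  for i in range(1,n):
    if st[i,4]>3: P=W[l==i]; print(a,st[i],np.median(P,0).round(3),P.max(0).round(3),P.min(0).round(3))
E
```

```text
468.4896472489363 [-0.03975698  0.58610147  0.96329441]
knob (329, 252) [ 0.492 -0.145  0.135]
rotor (369, 223) [ 0.551 -0.236  0.044]
spare (391, 167) [ 0.672 -0.291  0.021]
vb (275, 262) [ 0.475 -0.039  0.021]
db (231, 260) [0.481 0.054 0.023]
te (297, 168) [ 0.67  -0.09   0.045]
se (371, 274) [ 0.447 -0.236  0.04 ]
buf (226, 198) [0.61  0.06  0.049]
pp (390, 233) [ 0.529 -0.276  0.054]
weight (343, 160) [ 0.67  -0.179  0.114]
bench (300, 290) [ 0.414 -0.09  -0.003]
[225 172 109  22 685] ((0.6399915814399719, -0.04862014949321747), (0.23364268243312836, 0.02215743251144886), 80.0312271118164) 0.02502631696370457
[ 331  189   80   70 2615] ((0.5519862174987793, -0.24183303117752075), (0.15112684667110443, 0.12612012028694153), 79.79621887207031) 0.02446048792732178
[215 218 111  29 689] ((0.5393286943435669, -0.02940770983695984), (0.23539316654205322, 0.026565754786133766), 79.43030548095703) 0.025291757350854514
[218 250  25  20 274] ((0.4798761308193207, 0.05747649818658829), (0.03510358929634094, 0.04515200853347778), 20.966018676757812) 0.021391093359347614
[258 251  29  19 317
[... 430 characters left out ...]
3  0.074] [ 0.509 -0.199  0.046]
0.045 [206 176  27  47 622] [0.614 0.068 0.053] [0.656 0.102 0.06 ] [0.56  0.047 0.045]
0.045 [345 206   8  25 126] [ 0.56  -0.191  0.073] [ 0.585 -0.184  0.077] [ 0.537 -0.199  0.048]
0.045 [389 209  11  33 223] [ 0.544 -0.281  0.078] [ 0.576 -0.273  0.083] [ 0.513 -0.291  0.045]
0.045 [368 221   4   3   8] [ 0.553 -0.237  0.047] [ 0.555 -0.233  0.048] [ 0.551 -0.239  0.045]
0.045 [318 247   5   6  16] [ 0.5   -0.132  0.061] [ 0.504 -0.129  0.064] [ 0.494 -0.136  0.045]
0.09 [327 149  30  24 588] [ 0.67  -0.177  0.111] [ 0.696 -0.149  0.118] [ 0.649 -0.207  0.09 ]
0.09 [321 244  16  16 196] [ 0.493 -0.145  0.132] [ 0.508 -0.131  0.14 ] [ 0.479 -0.159  0.121]
```

```bash
cat >> h.py <<'E'
from scipy.spatial.transform import Rotation as Ro
A=-0.177
ex=np.array([np.cos(A),np.sin(A),0]); ey=np.array([-np.sin(A),np.cos(A),0]); ez=np.array([0,0,1.])
O=.586*ex-.016*ey
def S(x,y,z): return O+x*ex+y*ey+z*ez
def quat(z,y): return np.roll(Ro.from_matrix(np.c_[np.cross(y,z),y,z]).as_quat(),1)
def knob(q): return np.array([.090-.177*np.cos(q+.37), .058+.177*np.sin(q+.37)])
def lift(q,t,back=0.):   # TCP: tips 8 mm past the contact, straddling the stem
    n=np.array([np.cos(t),np.sin(t)]); z=np.array([np.sin(t),-np.cos(t)])
    p=knob(q)-(.022+back)*n+(.008-.072)*z
    return S(p[0],-.040,p[1])
def qlift(t): return quat(np.sin(t)*ex-np.cos(t)*ez,-ey)
qpush=[quat(-ez,s*ex) for s in(1,-1)]
E
python3 - <<'E'
from h import *
for t in(.5,.65,.8):
    print(t,[(None if (j:=kin.inverse_kinematics(lift(q,t,b),qlift(t))) is None else np.round(j,2)) for q,b in((0,.06),(0,0),(.5,0),(1.,0))])
for q in qpush: print([(None if (j:=kin.inverse_kinematics(S(-.005,y,.035+.072),q)) is None else np.round(j,2)) for y in(-.22,.07)])
print(lift(0,.65,.06))
E
```

```text
0.5 [None, None, array([ 0.38,  0.17, -0.24,  2.27,  0.23,  0.22, -1.81]), array([ 0.28,  0.22, -0.13,  2.08,  0.11,  0.34, -1.68])]
0.65 [None, None, array([-0.61,  0.2 ,  0.88,  2.42,  4.31,  0.19,  0.37]), array([-0.57,  0.27,  0.86,  2.23, -1.27,  0.23, -0.36])]
0.8 [None, None, None, array([ 0.67,  0.26, -0.57,  2.26,  2.38,  0.2 ,  2.38])]
[array([ 0.64,  0.65, -0.24,  1.8 ,  0.22,  0.72,  0.1 ]), array([ 0.32,  0.63, -0.46,  1.89,  0.41,  0.71, -0.55])]
[array([ 0.2 ,  0.66,  0.36,  1.83, -0.34,  0.71, -2.57]), array([ 0.79,  0.96, -1.2 ,  1.86,  1.02,  1.1 ,  2.15])]
[ 0.39074862 -0.12678275  0.12333001]
```

```bash
python3 - <<'E'
from h import *
for t in(0,.1,.2,.3,.4):
  for s in(1,-1):
    Q=quat(np.sin(t)*ex-np.cos(t)*ez,-s*ey)
    print(t,s,[(None if (j:=kin.inverse_kinematics(lift(q,t,b),Q)) is None else np.round(j,2)) for q,b in((0,.04),(0,.03),(0,0),(.5,0),(1.,0))])
E
```

```text
0 1 [array([ 0.31,  0.29, -0.17,  2.17,  0.08,  0.69, -1.66]), array([ 0.31,  0.3 , -0.17,  2.15,  0.08,  0.7 , -1.66]), array([ 0.29,  0.34, -0.14,  2.08,  0.07,  0.72, -1.65]), array([ 0.28,  0.32, -0.14,  1.91,  0.06,  0.91, -1.64]), array([ 0.25,  0.4 , -0.11,  1.69,  0.05,  1.05, -1.62])]
0 -1 [array([ 0.74,  0.35, -0.67,  2.14,  0.32,  0.74,  1.25]), array([ 0.73,  0.37, -0.66,  2.12,  0.33,  0.75,  1.25]), array([ 0.7 ,  0.41, -0.64,  2.06,  0.35,  0.78,  1.24]), array([ 0.69,  0.39, -0.66,  1.89,  0.28,  0.96,  1.3 ]), array([ 0.64,  0.47, -0.64,  1.67,  0.31,  1.11,  1.31])]
0.1 1 [array([ 0.33,  0.26, -0.19,  2.24,  0.1 ,  0.55, -1.68]), array([ 0.32,  0.27, -0.18,  2.22,  0.09,  0.56, -1.68]), array([ 0.3 ,  0.31, -0.16,  2.15,  0.09,  0.59, -1.67]), array([ 0.31,  0.28, -0.17,  1.98,  0.07,  0.79, -1.65]), array([ 0.27,  0.35, -0.13,  1.77,  0.06,  0.92, -1.63])]
0.1 -1 [array([ 0.74,  0.32, -0.66,  2.22,  0.36,  0.6 ,  1.22]), array([ 0.73,  0.33, -0.65,  2.19,  0.36,  0.61,  1.22]), array([ 0.7 ,  0.37, -0.63,  2.13,  0.37,  0.64,  1.22]), array([ 0.71,  0.34, -0.65,  1
[... 1066 characters left out ...]
0.57,  2.34,  0.53,  0.31,  1.05]), array([ 0.66,  0.29, -0.56,  2.27,  0.5 ,  0.35,  1.09]), array([ 0.7 ,  0.25, -0.61,  2.11,  0.3 ,  0.54,  1.28]), array([ 0.66,  0.33, -0.6 ,  1.9 ,  0.32,  0.68,  1.29])]
0.4 1 [None, array([ 0.7 ,  0.28, -0.6 ,  2.41,  1.02,  0.19, -2.58]), array([ 0.6 ,  0.27, -0.49,  2.35,  0.74,  0.2 , -2.3 ]), array([ 0.38,  0.18, -0.24,  2.2 ,  0.15,  0.37, -1.72]), array([ 0.32,  0.25, -0.18,  2.  ,  0.11,  0.5 , -1.68])]
0.4 -1 [None, array([ 0.7 ,  0.28, -0.6 ,  2.41,  1.02,  0.19,  0.57]), array([ 0.51,  0.26, -0.39,  2.35,  0.63,  0.18,  0.94]), array([ 0.69,  0.22, -0.58,  2.18,  0.35,  0.4 ,  1.24]), array([ 0.66,  0.29, -0.58,  1.98,  0.35,  0.54,  1.25])]
```

```bash
python3 - <<'E'
from h import *
t=.2; Q=qlift(t); zt=np.sin(t)*ex-np.cos(t)*ez
env.grip(.020)
env.reach(lift(0,t,.04)+.12*ez,Q); s=env.get_state(); print(s["time"],s["tcp_pos"],s["opening"])
env.movel(lift(0,t,.04)+.006*zt,.15)
f0=env.get_state()["force"]
print("touch",env.movel(lift(0,t,-.002)+.006*zt,.06,stop_force=3)); s=env.get_state(); print(s["time"],s["tcp_pos"]-lift(0,t)-.006*zt,s["force"]-f0)
p,d=camera("scene"); cv2.imwrite("pics/s2.png",cv2.resize(p[170:350,180:460],None,fx=2,fy=2))
E
```

```text
2.6333 [ 0.42105178 -0.13284596  0.29260515] 0.02023118723454515
touch True
4.275 [ 0.0002065   0.00025571 -0.00019283] [-1.55688199  2.07222585 -0.29208222]
```

View pics/s2.png

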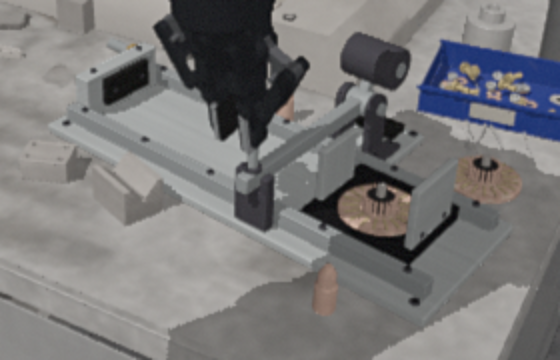

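The fingers straddle the stem at the knob, at about (245,135) in the crop. Contact came within 0.3 mm of the prediction, so I push along the arc now.

```bash
python3 - <<'E'
from h import *
t=.2; zt=np.sin(t)*ex-np.cos(t)*ez
for q in(.15,.3,.45,.6,.75,.9):
    e=.006-.012*q
    r=env.movel(lift(q,t,-.003)+e*zt,.09,stop_force=25); s=env.get_state(); print(q,r,s["time"],np.round(s["force"],1))
    if r: break
p,d=camera("scene"); cv2.imwrite("pics/s3.png",cv2.resize(p[120:350,180:460],None,fx=2,fy=2))
E
```

```text
0.15 False 4.8083 [-5.3  2.1  1.9]
0.3 False 5.2667 [-4.6  2.4  2.5]
0.45 False 5.725 [-0.8  1.4 -0.8]
0.6 False 6.1833 [ 0.2  0.4 -0.1]
0.75 False 6.6333 [ 0.  -0.1 -0.5]
0.9 False 7.0833 [-0.4  0.   0.2]
```

View pics/s3.png

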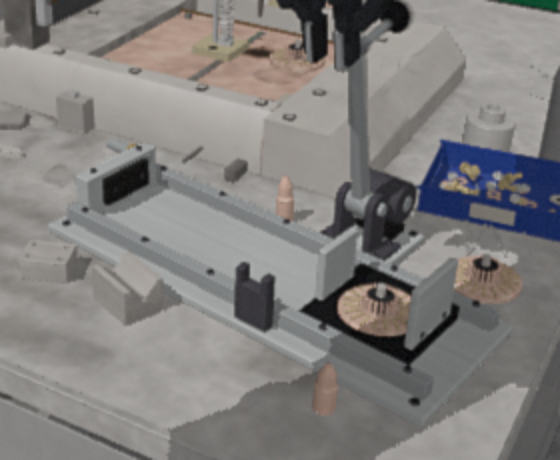

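The barrier stands upright, with its knob at about (398,14) in the crop. I back off, then move behind the push plate.

```bash
python3 - <<'E'
from h import *
Q=qpush[0]
p=env.get_state()["tcp_pos"]
env.movel(p-.07*ex+.02*ez,.15)
env.reach(S(-.008,-.225,.25),Q)
env.movel(S(-.008,-.225,.112),.15)
r=env.movel(S(-.008,-.165,.112),.05,stop_force=2.0)
s=env.get_state(); l=Ro.from_matrix(np.c_[ex,ey,ez]).inv().apply(s["tcp_pos"]-O); print(r,s["time"],l,np.round(s["force"],1))
p,d=camera("scene"); cv2.imwrite("pics/s4.png",cv2.resize(p[100:350,180:460],None,fx=2,fy=2))
E
```

```text
True 11.2917 [-0.00812583 -0.17579848  0.11170196] [ 0.4 -0.3  0.9]
```

View pics/s4.png

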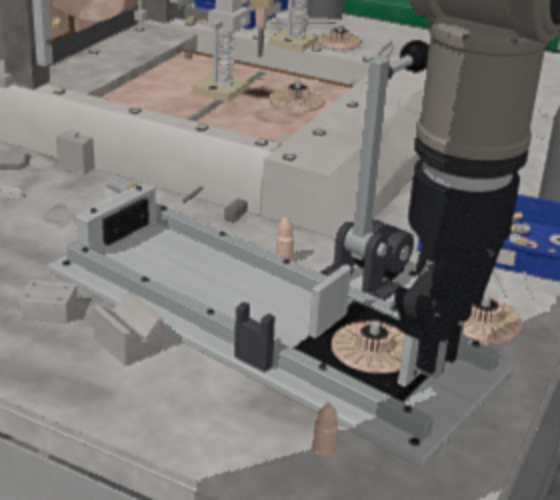

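```bash
python3 - <<'E'
from h import *
M=Ro.from_matrix(np.c_[ex,ey,ez]).inv()
def rep(r):
    s=env.get_state(); print(r,s["time"],M.apply(s["tcp_pos"]-O).round(4),np.round(M.apply(s["force"]),1)); return r
r=False
for y in(-.12,-.05,.045):
    r=rep(env.movel(S(-.008,y,.112),.07,stop_force=18))
    if r: break
if not r: rep(env.movel(S(-.008,.085,.112),.03,stop_force=12))
p,d=camera("scene"); cv2.imwrite("pics/s5.png",cv2.resize(p[100:350,180:460],None,fx=2,fy=2))
E
```

```text
False 12.3083 [-0.0079 -0.1199  0.1121] [-0.3  0.2  0.6]
False 13.4583 [-0.0079 -0.0499  0.112 ] [-0.6  0.1 -0.3]
False 14.9667 [-0.0079  0.0452  0.1121] [-0.  -0.6 -0.3]
True 15.7083 [-0.0085  0.0631  0.1117] [-0.1 -0.2  0.1]
```

View pics/s5.png

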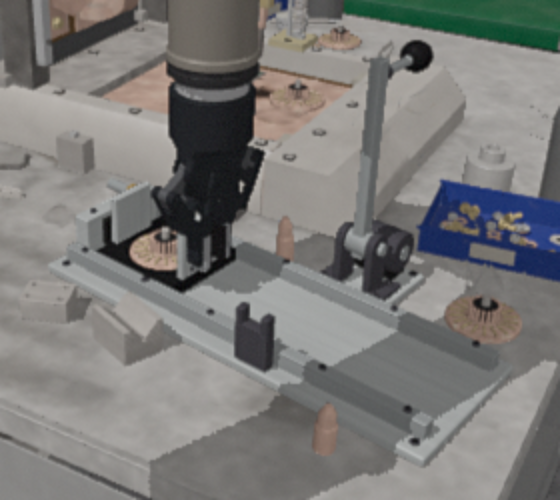

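Carrier looks home, with its front plate at about (130,210) near the buffer. The force reads zero after the stop, so I press again gently to confirm and then measure.

```bash
python3 - <<'E'
from h import *
M=Ro.from_matrix(np.c_[ex,ey,ez]).inv()
def rep(r):
    s=env.get_state(); print(r,s["time"],M.apply(s["tcp_pos"]-O).round(4),np.round(M.apply(s["force"]),1))
rep(env.movel(S(-.008,.085,.112),.015,stop_force=12))
env.dwell(.4); rep(0)
y=M.apply(env.get_state()["tcp_pos"]-O)[1]
env.movel(S(-.008,y-.06,.112),.1); env.movel(S(-.008,y-.07,.26),.15)
env.reach(S(-.05,-.25,.30),qpush[0])
p,d=camera("top"); W=world("top",d); L=M.apply((W-O).reshape(-1,3)).reshape(W.shape)
x,yy,z=L[...,0],L[...,1],L[...,2]
for n,a,b in(("rear",.06,.1),("front",.145,.174),("hub",.11,.14)):
    m=(abs(x)<.03)&(yy>a)&(yy<b)&(z>(.036 if n=="hub" else .06))&(z<.09); print(n,m.sum(),np.median(L[m],0).round(4) if m.any() else 0, (yy[m].min(),yy[m].max()) if m.any() else 0)
p2,_=camera("scene"); cv2.imwrite("pics/s6.png",np.hstack([cv2.resize(p[150:280,190:350],None,fx=2.4,fy=2.4),cv2.resize(p2[150:280,190:350],None,fx=2.4,fy=2.4)]))
E
```

```text
True 16.425 [-0.0087  0.0634  0.1112] [ 1.2 -0.4  2.1]
0 16.825 [-0.0087  0.0633  0.111 ] [1.  0.5 3.9]
rear 131 [-0.0005  0.0778  0.0784] (np.float64(0.07421831810821856), np.float64(0.08264681028355599))
front 112 [-0.0005  0.1694  0.0723] (np.float64(0.1660971859268278), np.float64(0.17381563163749458))
hub 113 [-0.0006  0.1243  0.0378] (np.float64(0.11012388884883151), np.float64(0.1382492708305932))
```

View pics/s6.png

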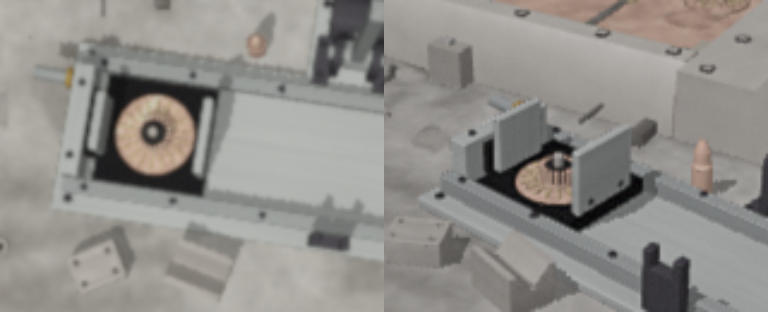

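```bash
python3 - <<'E'
from h import *
M=Ro.from_matrix(np.c_[ex,ey,ez]).inv()
p,d=camera("top"); L=M.apply((world("top",d)-O).reshape(-1,3)).reshape(420,560,3)
x,y,z=np.moveaxis(L,-1,0)
print("stop/plate profile")
for xx in(-.02,0,.015):
    m=(abs(x-xx)<.004)&(y>.15)&(y<.23); o=np.argsort(y[m]); print([(round(a*1000),round(b*1000)) for a,b in zip(y[m][o],z[m][o])][::4])
m=(abs(abs(x)-.0)<.04)&(abs(y)<.25)&(z>.004)&(z<.016); print("base ends",np.percentile(y[m],[.2,99.8]), "knob", L[(z>.15)&(x>.05)&(x<.2)&(abs(y+.04)<.06)].max(0))
E
```

```text
stop/plate profile
[(150, 23), (153, 21), (155, 15), (157, 21), (159, 25), (162, 23), (165, 23), (166, 71), (166, 40), (167, 24), (167, 52), (168, 75), (170, 74), (173, 70), (174, 665), (174, 682), (175, 673), (175, 661), (175, 672), (175, 668), (175, 672), (175, 662), (175, 669), (175, 678), (175, 689), (175, 692), (175, 687), (176, 682), (176, 696), (176, 673), (176, 677), (176, 684), (176, 697), (176, 682), (176, 688), (176, 676), (176, 691), (176, 674), (176, 684), (176, 671), (177, 698), (177, 678), (177, 694), (177, 688), (177, 672), (177, 662), (177, 691), (177, 661), (177, 685), (177, 697), (177, 692), (177, 671), (177, 682), (177, 696), (177, 696), (178, 698), (178, 679), (178, 666), (178, 692), (178, 676), (178, 695), (178, 682), (178, 672), (178, 666), (178, 688), (178, 50), (178, 684), (178, 692), (178, 676), (178, 669), (178, 698), (178, 680), (178, 699), (179, 681), (179, 699), (179, 699), (179, 666), (179, 670), (179, 688), (179, 49), (179, 698), (179, 661), (179, 671), (179, 691), (179, 685), (179, 684), (179, 686), (180, 664), (180, 687), (180, 671), (180, 667), (180
[... 11242 characters left out ...]
4, 715), (214, 715), (214, 713), (215, 713), (215, -1), (215, 0), (215, 714), (215, 714), (215, 715), (216, 713), (216, 714), (216, 713), (216, 712), (217, 714), (217, -2), (217, 715), (217, 716), (217, 714), (217, 714), (218, 714), (218, 706), (218, 714), (219, -2), (219, 715), (219, 715), (219, -3), (220, 713), (220, 713), (220, 715), (220, 714), (220, 714), (221, 714), (221, -1), (221, 716), (222, 714), (222, 713), (222, 714), (222, 714), (223, 714), (223, 714), (223, 1), (224, 714), (224, 715), (225, 714), (225, 714), (226, 713), (226, 714), (227, 714), (227, 714), (228, 714), (228, 714), (229, 714), (230, 0)]
base ends [-0.20976035  0.18195408] knob [ 0.16753509 -0.02622024  0.24028647]
```

The base ends confirm the frame to about 1 mm: the carrier is at y ≈ 0.1235, against the buffer, and the barrier is up at its stop. Handing in.

```bash
python3 -c "
from h import *
print(env.get_state()['time'],job.job_done())"
```

```text
the job is handed in; nothing more can be done
19.85 None
```

I handed the job in at 19.85 s; the judge's verdict was not shown. By the last camera images the barrier stands raised by itself, the carrier is against the buffer at about y = +123.5 mm, the rotor sits in its pocket and the robot is clear.

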